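# Tip a filter head into the leak-test nest and latch it on the seal

### The arm

A 6-joint arm with a two-finger parallel gripper is mounted at the origin on the work surface; the furniture and walls round the work are solid. World frame = base frame: x ahead of the robot, y to its left, z up, the work surface at z = 0. Lengths are in mm, angles in rad, forces in N, time in s.
With the tool pointing down it reaches from about 350 to 975 mm from the base axis. Payload 7.1 kg.
Tool frame: the origin (TCP) lies at the very end of the fingers, on their centre line; the grasp point (between the pads) lies 19 mm behind it (ctrl.grasp_offset is the distance from the TCP to the grasp point, in mm); z points along the fingers, y is the line along which they close (so a half turn about z gives the same grasp; the last joint's range is limited). The gripper opens to 88 mm and grips with 3 to 60 N. Pads are 20 mm wide; open, the fingers measure 115 mm over their backs; the gripper's body (75 mm by 178 mm) begins 61 mm behind the grasp point.
Start: joints at [1.085, 0.423, 1.63, -0, 1.089, -0.019], TCP at [281.237, 558.131, 222.675] pointing down, gripper open.
Joint ranges: [-3, 3], [-0.9, 2.11], [0.09, 2.58], [-1.31, 4.45], [0.11, 2.69], [-2.54, 2.54]. Speed limits (rad/s): [2.39, 2.39, 3.01, 3.14, 3.14, 3.14].

### API

Orientations are given as a rotation vector (axis times angle).
In Python, from workcell import ctrl, viewer, ticket, models gives the robot as it stands.
- The arm moves only by the tool play_rows, never from a script. Its arguments are lists of equal length, an entry for each row: "dp": the shift along the world's x, y, z in mm, a list of three; "yaw": the turn about the world's z in degrees. In form: {"dp": [[tx, ty, tz], ...], "yaw": [yaw, ...]}. A call has 1 to 8 rows; each row shifts and turns the commanded pose from where the row before left it; what a row does not reach is not made up. A row lasts 1/12 s, in which the tool goes at most 41.7 mm and 7.16 degrees, less where a joint would pass 70% of its speed; a pose out of reach is approached as far as the arm can. A call is refused whole if a number of a shift passes 41.7 or a number of a turn 7.16, either way. A call with a gripper value outside its range is refused whole. "gripper" is the closure, from 0 (fully open) to 1 (shut), set as the call begins (left out, the last holds). The fingers move at their own pace and stop on an object; the grip force is fixed at half the most. Time passes only in rows, so rows that do not move let the fingers close. It gives the time, the measured TCP pose, the force, the opening and the grip force at its end, in the units of the state.
- ctrl.get_obs(): the state, without advancing time (a new reading comes with each control period).
- viewer.get_image(name): name is "side" or "top" or "wrist"; returns a dict with "pixels" (384x512x3 uint8, red, green, blue), "range_z" (384x512 float32, mm along the optical axis (not along the pixel's ray), 0 where there is no reading), "fx", "fy", "cx", "cy" (pixels), "T" (4x4, takes a point from camera to world coordinates); the wrist camera has in their place "hand_eye" (4x4, takes a point from camera to tool coordinates, whose origin is the TCP and whose axes are the flange's). Camera axes: x right, y up, looking along -z (the intrinsics and any distortion apply to the point x, -y, -z); pixel columns grow to the right and rows downward; lengths in mm; the calibration is good to about 2 mm. A picture is of the moment at which its call begins: read the wrist's pose just before it.
- ticket.close_job(): hands the job in; it is judged then, once.
Trained networks look in a picture, given as the dict that the camera call returned (one of the last four; its "shot" number tells which), for a name from the list of things; names that differ only in an ending like _2 or _b are one class to them, and where a whole thing is asked for, a point or a joint stands for the part that bears it (a point fixed in the world has none). Each returns a list of dicts, best first, with "conf" (0 to 1); they miss things now and then, are a little off and sometimes report something else, mostly with a low value. They report only what shows in the picture. A call takes as long as a camera call. They do not tell look-alikes from the thing itself.
- models.look_for(picture, name): "bbox" ([centre column, centre row, width, height] in pixels, round what is visible of it).
- models.landmark_of(picture, name): "location" ([column, row] in pixels: a listed point, or the origin of a listed thing).
The state is a dict: "t": time; "qpos": joint angles; "qvel": joint speeds; "joint_torque": joint torques, N m; "ee_pos": TCP position; "orientation": TCP orientation; "ft_force": force on the tool from outside, world axes, zero at the start; "moment": the same for the moment, N m; "width": finger opening in mm; "grasp_force": force on a finger pad.
Only numpy, scipy, OpenCV 4.12 (cv2) and the standard library are available. Lean on these libraries where they do the work, as an engineer would, in place of code of your own. Each camera call takes 0.05 s, during which the arm holds its last target. There are 200 camera calls.

### The job

Load the standing filter head into the leak-test nest: tip it over towards the nozzle so that it lies on its flat flange with the round threaded spigot pointing up, then slide it along the base, between the guides, onto the sprung seal nozzle until the catch springs up behind it and holds it there. Only push it, do not lift it, never press on it with more than 25 N because the seal is soft, and leave the things standing around the nest where they are.

Things in the scene. Friction and masses are not known exactly. Their poses are not given: they have to be found in the camera images.
- base: Leak-test nest: aluminium plate bolted to the bench, 350 mm long (its x from -160 to +190 mm), 120 mm wide (its y), top 14 mm above its origin. +x points from the loading end to the nozzle. Along its centre line a dark bar carries a spring catch and, at the far end, a grey nozzle block with a dial gauge. The bar is re-set each batch, up to 9 mm either way along x; the setting is not reported.
- guide_mouth (a point): Point on the plate's top, on its centre line at the base's x = 28 mm, where the guides begin: two steel bars 14 mm high whose flared lead-ins narrow from 86 mm to a channel 63 mm wide, 38 mm farther on; the channel ends 91 mm beyond this point. Axes as the base.
- nozzle_nominal (a point): Nominal centre of the nozzle's free rubber face, at the base's x = 121.5 mm, 24 mm above the plate. The true one lies up to 9 mm before or behind it, with the bar's setting. The nose of the catch is always 106.5 mm before the true face. Axes as the base.
- filter_head: Cast aluminium filter head, about 0.45 kg, standing on end on the loading end of the base. Origin: centre of its underside; z up along its 110 mm length; +x the normal of its flat mounting flange (60 wide, 8 mm thick, face at x = +20 mm), which looks to the nozzle. The body is 46 mm wide, back face at x = -20 mm. A push of 2 N near the top tips it; pushed low it slides.
- spigot (a point): Centre of the end of the round threaded spigot, 36 mm across, that stands 12 mm out from the head's back face; 42 mm above the head's underside as it stands. From 63 to 110 mm up the back face is plain. Axes as the head.
- port (a point): Centre of the bored port in the head's upper end as it stands. Tipped over, the head is 110 mm long and 40 mm thick (52 mm at the spigot); this end is in front and meets the nozzle, and the plain end it stood on is the rear. Axes as the head.
- catch (a joint): The spring catch on the centre line, a ratchet tongue 14 mm wide whose nose stands 7 mm above the plate and faces the nozzle; in rad: 0 = up, about 0.2 = pressed down flush under the head. It springs up by itself once the rear end of the head has passed its nose, when the seal is pressed in about 5 mm.
- seal (a joint): The rubber-faced nozzle, 28 mm across, pushed back along the base's +x by the front end of the head; in m: 0 = free, 0.0105 = on its hard stop. Its spring takes 1.5 N to start and 1.4 N more for each mm; the head's own sliding friction adds some 2 to 5 N to the push. Held by the catch it stays pressed in by about 3.5 mm.
- grease_bottle: Bystander: grease bottle with a red spout, 43 mm across, 139 mm tall, origin under its centre, on the far side of the base.
- oring_tin: Bystander: round tin with O-rings, 68 mm across, 22 mm high, origin under its centre, on the robot's side of the nozzle end.
- cartridge: Bystander: cream filter cartridge, 45 mm across, 72 mm tall, origin under its centre, on the far side of the base.
- lock_ring: Bystander: moulded ring, 64 mm across, 28 mm high, origin under its centre, on the robot's side of the loading end.
- marker: Bystander: marker pen, 131 mm long and 20 mm thick, lying on the robot's side of the base.
Mind the look-alikes: they are no part of the job. Leave any blue look-alike of the filter_head alone.

How it is judged (in metres and radians):
On the way, in this order (a step that is already met when the one before it is completed fails the run):
1. the head lies on its flange on the base, spigot up, not yet on the seal (angle between filter_head's own x axis and vertical above 3 rad and value of joint seal below 0.001 m), for 0.2 s.
2. the head has been pushed onto the seal and the catch has sprung up behind it (value of joint seal above 0.0025 m and value of joint catch below 0.04 rad), for 0.2 s.
At the end, for the whole second after the job is handed in: The head lies flat on its flange (within 0.06 rad), spigot up, in line with the base (within 0.06 rad), at rest between the guides with its port end holding the seal pressed in by more than 2.5 mm, and the catch is up (below 0.04 rad) behind its rear end (all of step 2 and angle between filter_head's own x axis and vertical above 3.08 rad and angle between the z axis of filter_head and the x axis of base, either way round below 0.06 rad and x of filter_head in the frame of base above -0.002 m and linear speed of filter_head below 0.01 m/s); the robot touches nothing.
It fails at once if the robot pressed on the head with more than 25 N (contact force between filter_head and the fingers above 25 N or contact force between filter_head and the arm above 25 N).
It fails at once if the head was lifted off the base (height (world z) of filter_head above 0.055 m).
It fails at once if a thing standing around the nest was moved by more than 20 mm (distance of any of grease_bottle, oring_tin, cartridge, lock_ring, marker from where it was at the start of the episode above 0.02 m).
It also fails if it takes over 61 s, if anything falls off the work surface, if the arm or the gripper's body presses on something with over 40 N, if the wrist force passes 120 N, or if a joint passes its speed limit or range.

## Working session

There is one attempt and no reset: what is moved stays moved. The work goes in short steps, Python scripts to look and compute and a tool call to move; the robot and the scene stay as the last step left them, time stands still between calls to the robot, and variables do not carry over. Pictures are saved under pics/ and viewed, at most 10 in all, crops included, and the job is handed in when it is done.

Besides the shell and the picture viewer there is one more tool, called after "Request:" as name([rows], argument=value, ...), one row to a line, values as JSON. play_rows: Moves the arm, as the interface text tells. Its arguments: {"type":"object","properties":{"dp":{"type":"array"},"yaw":{"type":"array"},"gripper":{"type":"number"}},"required":["dp","yaw"]}

```bash
mkdir -p pics
cat > h.py <<'E'
import numpy as np, cv2
from workcell import ctrl, viewer, ticket, models
def w(p,c,r,z=None):
    x=np.array([(c-p["cx"])/p["fx"],-(r-p["cy"])/p["fy"],-1.0]); T=np.array(p["T"])
    if z is None:
        d=p["range_z"][int(round(r)),int(round(c))]; return T[:3,:3]@(x*d)+T[:3,3]
    v=T[:3,:3]@x; s=(z-T[2,3])/v[2]; return T[:3,3]+s*v
def save(p,n): cv2.imwrite("pics/"+n,cv2.cvtColor(p["pixels"],cv2.COLOR_RGB2BGR))
E
python3 - <<'E'
from h import *
np.set_printoptions(precision=1,suppress=True)
for n in ["top","side"]:
    p=viewer.get_image(n); save(p,n+"0.png"); print(n,p["T"][:3,3] if hasattr(p["T"],'shape') else p["T"],p["fx"],[k for k in p])
    for o in ["filter_head","spigot","port","base","guide_mouth","nozzle_nominal","grease_bottle","oring_tin","cartridge","lock_ring","marker"]:
        for l in models.landmark_of(p,o)[:2]:
            c,r=l["location"]; print(o,round(l["conf"],2),round(c),round(r),w(p,c,r) if 0<=c<511 and 0<=r<383 else "")
o=ctrl.get_obs();print(o)
E
```

```text
top [ 320.3  344.3 1495.1] 445.1809680834772 ['pixels', 'range_z', 'fx', 'fy', 'cx', 'cy', 'T', 'shot']
filter_head 0.83 377 192 [ 524.9 -141.9   66.6]
filter_head 0.82 266 190 [514.7 229.3 126.8]
spigot 0.81 125 218 [422.5 671.1  61.8]
spigot 0.7 259 185 [546.5 245.   18. ]
port 0.88 126 209 [447.6 659.3 111.2]
port 0.79 384 193 [ 517.2 -152.4  108.7]
base 0.62 298 194 [519.7 113.9  16.2]
guide_mouth 0.89 304 197 [507.5  91.1  22.5]
nozzle_nominal 0.85 337 201 [494.1 -16.4  34.5]
grease_bottle 0.59 314 173 [588.1  60.4  38.1]
oring_tin 0.91 324 234 [384.4  22.7  10.9]
cartridge 0.74 288 165 [605. 155.  71.]
lock_ring 0.51 254 220 [427.4 259.5  -1.5]
marker 0.52 294 223 [421.5 125.5  16.9]
side [  50.3 1172.9  684.6] 423.8653109555819 ['pixels', 'range_z', 'fx', 'fy', 'cx', 'cy', 'T', 'shot']
filter_head 0.74 196 310 [433.9 681.5  32.2]
filter_head 0.74 281 215 [421.5 286.5  25.6]
spigot 0.91 210 304 [415.3 660.3  39.7]
spigot 0.45 250 192 [339.8 620.  304.8]
port 0.56 194 273 [445.5 660.3 109.1]
base 0.71 276 185 [284.1 637.9 342.2]
guide_mouth 0.84 282 178 [284.4 614.4 343.8]
nozzle_nominal 0.41 245 187 [603.7 154.2  -1.4]
grease_bottle 0.62 260 172 [324.2 615.  344.2]
oring_tin 0.69 245 186 [600.9 160.5   3.8]
cartridge 0.6 245 183 [599.5 160.1  16. ]
lock_ring 0.79 284 217 [413.4 282.9  20.2]
marker 0.64 302 197 [413.2 141.5   5.9]
{'t': 1.2, 'qpos': array([ 1.1,  0.4,  1.6, -0. ,  1.1, -0. ]), 'qvel': array([ 0., -0., -0.,  0.,  0., -0.]), 'joint_torque': array([ -0. , -54.5, -27.4,   0.1,   0. ,  -0. ]), 'ee_pos': array([281.2, 558.1, 222.7]), 'orientation': array([0.7, 3.1, 0. ]), 'ft_force': array([ 0.7, -0.1, -0.8]), 'moment': array([0. , 0. , 0.1]), 'grasp_force': 0.0, 'width': 87.97209319014242}
```

Run:
```python
import cv2
a=cv2.imread("pics/top0.png")[130:270,90:420]
cv2.imwrite("pics/a.png",cv2.resize(a,(792,336),interpolation=cv2.INTER_CUBIC))
```

```text
(no output)
```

View pics/a.png

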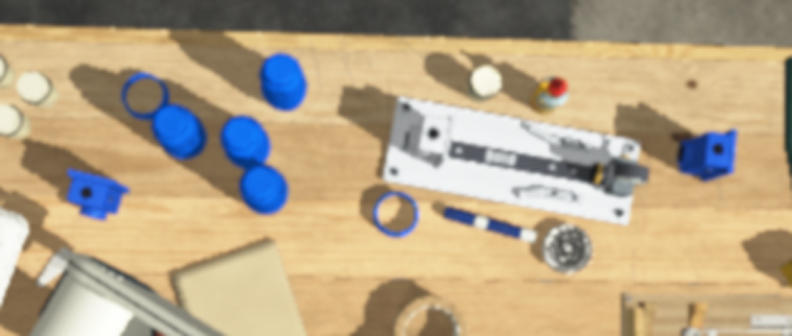

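View pics/side0.png

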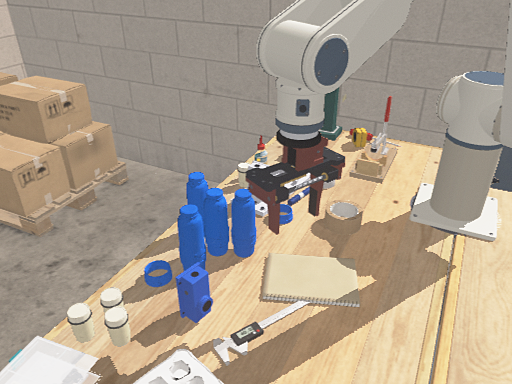

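The filter head meant is the grey one on the white nest plate (top image ~(269,186)). The blue look-alikes at top ~(129,211) and ~(385,193) stand off the nest and stay untouched.

Run:
```python
from h import *
np.set_printoptions(precision=3,suppress=True)
p=viewer.get_image("wrist"); print(p["hand_eye"],p["fx"],p["cx"],p["cy"])
p=viewer.get_image("top")
hsv=cv2.cvtColor(p["pixels"],cv2.COLOR_RGB2HSV)
m=((hsv[...,1]<40)&(hsv[...,2]>150)).astype(np.uint8); m[:, :240]=0; m[:,360:]=0; m[:160]=0; m[228:]=0
m=cv2.morphologyEx(m,cv2.MORPH_OPEN,np.ones((3,3)))
n,l,s,c=cv2.connectedComponentsWithStats(m); i=1+np.argmax(s[1:,4])
q=np.argwhere(l==i)[:,::-1]; P=np.array([w(p,a,b,14)[:2] for a,b in q],np.float32)
r=cv2.minAreaRect(P); print(r, cv2.boxPoints(r))
g=p["range_z"]; # max heights in the region of the path
H=np.array([[w(p,a,b)[2] if g[b,a]>0 else 0 for a in range(150,390,3)] for b in range(150,240,3)])
W=np.array([[w(p,a,b)[:2] for a in range(150,390,3)] for b in range(150,240,3)])
k=H>120
for y in range(-200,600,50):
    kk=(W[...,1]>y)&(W[...,1]<y+50)
    print(y, H[kk].max() if kk.any() else None, W[kk][H[kk].argmax()])
```

```text
[[   0.001    0.953    0.304   84.344]
 [   1.      -0.      -0.001    0.071]
 [  -0.001    0.304   -0.953 -162.166]
 [   0.       0.       0.       1.   ]] 335.6573863500163 256.1448447395366 189.43643887721035
((511.203125, 94.37450408935547), (352.8311767578125, 122.77758026123047), 80.9358139038086) [[422.788 -70.167]
 [544.033 -89.509]
 [599.618 258.916]
 [478.374 278.258]]
-200 114.33646012493409 [ 518.507 -158.52 ]
-150 112.85410000969978 [ 508.817 -149.06 ]
-100 116.83812894764174 [477.498 -59.978]
-50 118.35648625220529 [477.108 -49.919]
0 138.53028074933263 [595.651  49.522]
50 115.24670341055776 [600.107  54.131]
100 76.72793935520508 [605.434 135.106]
150 130.73332987100866 [526.484 199.207]
200 130.94757910880026 [516.56  217.862]
250 25.339976235326503 [460.123 257.236]
300 8.721201174542784 [582.945 309.105]
350 171.17640525236743 [598.028 395.402]
400 180.38510621798946 [613.937 413.514]
450 178.85372736671866 [459.236 452.969]
500 178.00414010814575 [537.841 544.309]
550 179.03193254557823 [528.214 561.328]
```

Run:
```python
import cv2
a=cv2.imread("pics/top0.png")[155:235,240:370]
cv2.imwrite("pics/b.png",cv2.resize(a,(780,480),interpolation=cv2.INTER_CUBIC))
```

```text
(no output)
```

View pics/b.png

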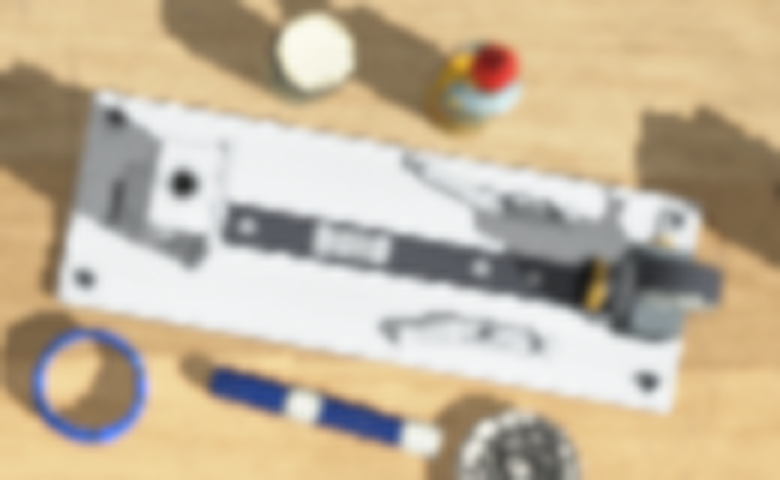

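The plate fits 353×123 mm (350×120 given), with base x along about -99° in the world. The far grease bottle is 139 mm tall and stands close to the nest. I will therefore turn the gripper in line with the nest, with its camera on the robot's side. I'm moving above it to look closer.

Request:
play_rows([
  [14, -37, 2],
  [14, -37, 2],
  [14, -37, 2],
  [14, -37, 0],
  [14, -37, 0],
  [14, -37, 0],
  [14, -37, 0],
  [14, -37, 0],
], yaw=[1.4, 1.4, 1.4, 1.4, 1.4, 1.4, 1.4, 1.4], gripper=1)

```text
t: 1.97
ee_pos: [393.6, 260.4, 228.9]
orientation: [0.422, 3.113, 0.001]
ft_force: [0.8, 0.2, -0.9]
width: 38.1
grasp_force: 0.0
```

Request:
play_rows([
  [15, -36, 0],
  [15, -36, 0],
  [15, -36, 0],
  [15, -35, 0],
  [0, 0, 0],
  [0, 0, 0],
], yaw=[1.3, 1.3, 1.3, 1.3, 0, 0])

```text
t: 2.47
ee_pos: [453.9, 117.5, 228.8]
orientation: [0.29, 3.128, 0.0]
ft_force: [-0.1, 0.6, 0.2]
width: 1.0
grasp_force: 0.0
```

```bash
cat >> h.py <<'E'
from scipy.spatial.transform import Rotation as R
def wrist():
    o=ctrl.get_obs(); p=viewer.get_image("wrist"); T=np.eye(4)
    T[:3,:3]=R.from_rotvec(o["orientation"]).as_matrix(); T[:3,3]=o["ee_pos"]; p["T"]=T@np.array(p["hand_eye"]); return o,p
U0=np.array([-.1576,-.9875]); O0=np.array([513.6,109.2])
def b(P,O=O0,U=U0):
    d=np.array(P)[:2]-O; return np.array([d@U, d@np.array([-U[1],U[0]]), P[2]])
E
python3 - <<'E'
from h import *
np.set_printoptions(precision=1,suppress=True)
o,p=wrist(); save(p,"w1.png"); print(o["t"],o["ee_pos"],o["orientation"],o["width"])
for n in ["filter_head","spigot","port","base","guide_mouth","nozzle_nominal","catch","grease_bottle","oring_tin","cartridge","lock_ring","marker"]:
    for l in models.landmark_of(p,n)[:2]:
        c,r=l["location"]
        if 0<=c<511 and 0<=r<383:
            P=w(p,c,r); print(n,round(l["conf"],2),round(c),round(r),P,"base",b(P), "z14:", b(w(p,c,r,14)))
E
```

```text
2.4667 [453.9 117.5 228.8] [0.3 3.1 0. ] 1.0207231507475827
filter_head 0.78 45 245 [ 505.5 -145.7   32. ] base [253.   32.2  32. ] z14: [265.7  41.   14. ]
filter_head 0.7 350 207 [497.2 199.7  94.6] base [-86.8 -30.5  94.6] z14: [-110.1    0.6   14. ]
spigot 0.94 385 217 [509.1 228.5 104.4] base [-117.1  -23.2  104.4] z14: [-153.7   15.    14. ]
spigot 0.81 54 260 [ 522.9 -135.9   41.4] base [240.6  47.8  41.4] z14: [259.6  62.9  14. ]
port 0.78 384 246 [526.5 219.3 124.8] base [-110.7   -4.6  124.8] z14: [-156.4   53.7   14. ]
base 0.59 259 207 [509.7 111.2  19.3] base [-1.4 -4.2 19.3] z14: [-1.4 -2.2 14. ]
guide_mouth 0.6 235 207 [506.3  83.1  15.8] base [26.9 -3.1 15.8] z14: [27.1 -2.4 14. ]
guide_mouth 0.41 153 218 [498.1 -12.6  27.8] base [122.7   3.9  27.8] z14: [127.4   9.5  14. ]
nozzle_nominal 0.71 153 215 [493.7 -11.3  27. ] base [122.2  -0.7  27. ] z14: [126.6   4.5  14. ]
nozzle_nominal 0.49 296 269 [593.2 142.   30.9] base [-44.9  73.4  30.9] z14: [-46.9  83.6  14. ]Traceback (most recent call last):
  File "<stdin>", line 5, in <module>
ValueError: it knows: base, cartridge, filter_head, grease_bottle, guide_mouth, lock_ring, marker, nozzle_nominal, oring_tin, port, spigot
```

View pics/w1.png

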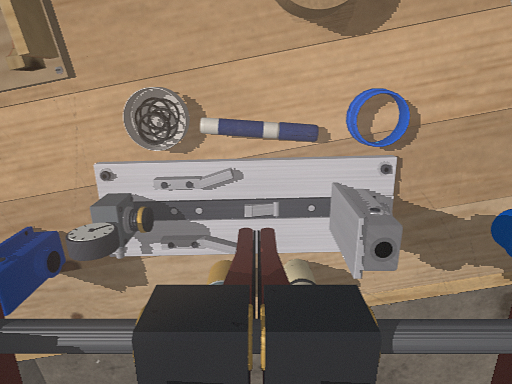

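Wrist view: the grey head stands at (370,230) with its port at (383,249) and its flange facing the nozzle at (143,219). The plate corners are at about (94,164) and (396,157). The blue look-alike is at (30,265), off the nest.

Run:
```python
from h import *
np.set_printoptions(precision=1,suppress=True)
o,p=wrist(); g=p["range_z"]
# plate robot-side edge & ends: mask by brightness and height
Q=[];
for r in range(140,275):
    for c in range(80,420):
        if g[r,c]>0: Q.append((c,r,*w(p,c,r)))
Q=np.array(Q); hsv=cv2.cvtColor(p["pixels"],cv2.COLOR_RGB2HSV)
s=hsv[Q[:,1].astype(int),Q[:,0].astype(int)]
pl=Q[(abs(Q[:,4]-14)<5)&(s[:,1]<40)&(s[:,2]>110)]
print("plate z",np.median(pl[:,4]),len(pl))
# robot-side edge: topmost row for each column
e=[];
for c in range(105,330,3):
    k=pl[pl[:,0]==c]
    if len(k): 
        r=k[:,1].min()-.5; e.append(w(p,c,r,14)[:2])
e=np.array(e,np.float32); vx,vy,x0,y0=cv2.fitLine(e,cv2.DIST_HUBER,0,.01,.01).ravel()
U=np.array([vx,vy]); U*=-np.sign(vy); print("edge dir",U,np.degrees(np.arctan2(U[1],U[0])),(x0,y0), b((x0,y0,14)))
B=np.array([b(q) for q in pl[:,2:5]]); 
k=B[(B[:,1]<-40)&(B[:,1]>-55)]; print("x ends robot side",np.percentile(k[:,0],[0.3,99.7]), "y min",np.percentile(B[:,1],.5))
t=Q[(Q[:,4]>119)&(Q[:,4]<131)]; t=t[t[:,0]>300]
print("head top z",np.median(t[:,4]),len(t)); rc=cv2.minAreaRect(t[:,2:4].astype(np.float32)); print(rc,[b((*q,124)) for q in cv2.boxPoints(rc)])
nz=[(c,*b(w(p,c,215))) for c in range(125,165,3)]
print(np.array(nz))
for n in ["grease_bottle","oring_tin","cartridge","lock_ring","marker"]:
    for l in models.landmark_of(p,n)[:1]:
        c,r=l["location"]; print(n,round(l["conf"],2),round(c),round(r),b(w(p,c,r,0)))
```

```text
plate z 14.147733793413124 15401
edge dir [-0.2 -1. ] -99.37593 (np.float32(455.76013), np.float32(131.09476)) [-12.5 -60.6  14. ]
x ends robot side [-159.3  187.4] y min -60.091861637500806
head top z 124.14144138140495 2225
((527.0465698242188, 214.0872802734375), (39.83150863647461, 56.01985549926758), 79.59698486328125) [array([-86.4, -31.7, 124. ]), array([-85.1,  24.3, 124. ]), array([-125. ,   25.2,  124. ]), array([-126.3,  -30.8,  124. ])]
[[125.  145.   -8.4  44.1]
 [128.  141.3  -8.7  44.9]
 [131.  137.7  -8.9  45.7]
 [134.  133.8  -9.4  47. ]
 [137.  130.   -9.9  48.5]
 [140.  126.9  -9.5  47.8]
 [143.  124.   -9.1  46.8]
 [146.  122.9  -6.6  40.7]
 [149.  122.2  -3.5  33. ]
 [152.  125.9   4.9  12.2]
 [155.  121.3   3.9  14.9]
 [158.  118.5   4.9  12.6]
 [161.  114.6   4.6  13.4]
 [164.  111.    4.8  13.2]]
grease_bottle 0.94 224 274 [44.5 95.4  0. ]
oring_tin 0.75 158 119 [ 109.7 -108.2    0. ]
lock_ring 0.83 372 122 [-135.1 -100.4    0. ]
marker 0.96 256 130 [ -1.8 -94.    0. ]
```

Run:
```python
import cv2
a=cv2.imread("pics/w1.png")[150:290,310:420]
cv2.imwrite("pics/c.png",cv2.resize(a,(440,560),interpolation=cv2.INTER_CUBIC))
```

```text
(no output)
```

View pics/c.png

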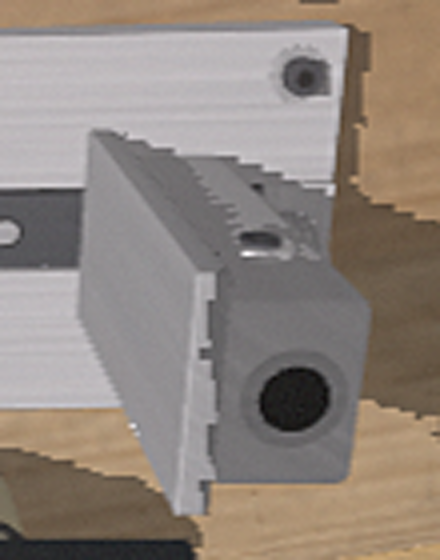

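The crop confirms the grey head: top at z = 124 and 40 mm thick. Its back face is at base x ≈ -126 and its lateral centre at y ≈ -1.5. I'm going behind it now, at tipping height.

Request:
play_rows([
  [17, 31, 0],
  [17, 31, 0],
  [17, 31, 0],
  [17, 31, 0],
  [17, 32, 0],
  [0, 0, -5],
  [0, 0, -25],
  [0, 0, -25],
], yaw=[0.4, 0.4, 0.4, 0, 0, 0, 0, 0])

```text
t: 3.78
ee_pos: [538.9, 275.9, 173.7]
orientation: [0.249, 3.13, 0.002]
ft_force: [-0.4, -0.5, -0.3]
width: 0.6
grasp_force: 0.0
```

Request:
play_rows([
  [0, 0, -25],
  [0, 0, -25],
  [0, 0, -18],
  [0, 0, 0],
  [0, 0, 0],
], yaw=[0, 0, 0, 0, 0])

```text
t: 4.2
ee_pos: [537.5, 274.4, 104.9]
orientation: [-0.251, -3.129, 0.002]
ft_force: [-0.4, -0.2, -0.1]
width: 0.7
grasp_force: 0.0
```

```bash
cat >> h.py <<'E'
U1=np.array([-.163,-.9867]); O1=np.array([513.5,110.2])
def st():
    o=ctrl.get_obs(); a=o["orientation"]; print("t",round(o["t"],2),"tcp base",b(o["ee_pos"],O1,U1).round(1),"yawerr",round(2*np.degrees(np.arctan2(a[1],a[0]))-90-80.63,2),"F",o["ft_force"].round(1))
E
python3 - <<'E'
from h import *
st(); o,p=wrist(); save(p,"w2.png")
E
```

```text
t 4.2 tcp base [-166.    -3.1  104.9] yawerr -359.79 F [-0.4 -0.2 -0.1]
```

View pics/w2.png

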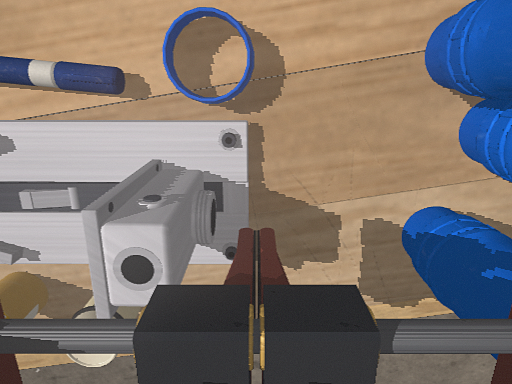

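The wrist view shows the tool behind the head: fingertips at (257,230), port at (138,268), spigot at (207,220). I'm checking the lateral alignment from the port and the top.

Run:
```python
from h import *
np.set_printoptions(precision=1,suppress=True)
o,p=wrist(); g=p["range_z"]
B=lambda P:b(P,O1,U1)
print("port",B(w(p,138,268,124)),"spigot c",B(w(p,207,220,56)))
Q=np.array([B(w(p,c,r)) for r in range(120,283) for c in range(40,240) if g[r,c]>0])
t=Q[abs(Q[:,2]-124)<3]; bx=cv2.boxPoints(cv2.minAreaRect(t[:,:2].astype(np.float32))); print(bx)
bd=t[(t[:,0]<t[:,0].max()-12)]; print("body y",np.percentile(bd[:,1],[1,99]),"back x",np.percentile(t[:,0],[1,99]),"flange y",np.percentile(t[:,1],[.5,99.5]))
```

```text
port [-109.3   -0.   124. ] spigot c [-133.4    3.3   56. ]
[[-159.2  -30.3]
 [ -85.5  -32.2]
 [ -84.5    8.6]
 [-158.2   10.4]]
body y [-24.    7.6] back x [-124.8  -86. ] flange y [-31.3   7.9]
```

Request:
play_rows([
  [0, -5, 0],
  [0.2, -5, 0],
  [-0.2, -5, 0],
  [-0.5, -3, 0],
  [-0.5, -3, 0],
  [-0.5, -3, 0],
  [-0.5, -3, 0],
  [-0.5, -3, 0],
], yaw=[0, 0, 0, 0, 0, 0, 0, 0])

```text
t: 4.97
ee_pos: [535.7, 244.8, 105.7]
orientation: [0.25, 3.132, -0.0]
ft_force: [-0.5, -1.0, -0.3]
width: 0.3
grasp_force: 0.0
```

Request:
play_rows([
  [-0.5, -3, 0],
  [-0.5, -3, 0],
  [-0.5, -3, 0],
  [-0.5, -3, 0],
  [-0.5, -3, 0],
  [-0.5, -3, 0],
  [0, 0, 0],
  [0, 0, 0],
], yaw=[0, 0, 0, 0, 0, 0, 0, 0])

```text
t: 5.63
ee_pos: [532.6, 226.8, 105.5]
orientation: [-0.251, -3.131, 0.0]
ft_force: [-0.4, -0.6, 0.2]
width: 0.5
grasp_force: 0.2
```

```bash
sed -i 's/2\*np.degrees(np.arctan2(a\[1\],a\[0\]))-90-80.63/(2*np.degrees(np.arctan2(a[1],a[0]))-90-80.63+180)%360-180/' h.py
python3 - <<'E'
from h import *
st(); o,p=wrist(); save(p,"w3.png")
np.set_printoptions(precision=1,suppress=True)
g=p["range_z"]; Q=np.array([b(w(p,c,r),O1,U1) for r in range(60,283,2) for c in range(0,512,2) if g[r,c]>0])
for z in (30,50,66,80,100,120,130):
    t=Q[(abs(Q[:,2]-z)<4)&(abs(Q[:,1])<40)&(Q[:,0]<60)]; print(z,len(t),t.min(0) if len(t) else "",t.max(0) if len(t) else "")
E
```

```text
t 5.63 tcp base [-118.2   -0.2  105.5] yawerr 0.21 F [-0.4 -0.6  0.2]
30 174 [-307.5  -40.    26. ] [59.9 40.  33.9]
50 132 [-298.7  -31.6   46. ] [-81.2  40.   53.9]
66 179 [-290.   -32.    62.1] [-77.4  39.9  70. ]
80 217 [-127.1  -31.8   76. ] [-75.5   1.1  83.9]
100 165 [-111.9  -32.    96.1] [-70.7  -8.4 104. ]
120 650 [-127.2  -32.   116. ] [-66.9  10.6 124. ]
130 723 [-127.8  -23.9  126. ] [-79.7   7.9 133.9]
```

The head is tilting (top edge 19 mm forward), so I continue.

Request:
play_rows([
  [-0.5, -3, 0],
  [-0.5, -3, 0],
  [-0.5, -3, 0],
  [-0.5, -3, 0],
  [-0.5, -3, 0],
  [-0.5, -3, 0],
  [0, 0, 0],
  [0, 0, 0],
], yaw=[0, 0, 0, 0, 0, 0, 0, 0])

```text
t: 6.35
ee_pos: [529.7, 208.8, 105.6]
orientation: [-0.251, -3.131, 0.0]
ft_force: [0.2, 0.5, 0.4]
width: 0.0
grasp_force: 0.0
```

Request:
play_rows([
  [-0.5, -3, 0],
  [0, 0, 0],
  [0, 0, 0],
  [0, 0, 0],
  [0, 0, 0],
  [0, 0, 0],
], yaw=[0, 0, 0, 0, 0, 0])

```text
t: 6.85
ee_pos: [529.2, 206.2, 105.7]
orientation: [0.25, 3.132, 0.0]
ft_force: [0.8, -0.0, -0.4]
width: 0.6
grasp_force: 0.0
```

```bash
cat > m.py <<'E'
from h import *
np.set_printoptions(precision=1,suppress=True)
st(); o,p=wrist(); save(p,"w4.png")
g=p["range_z"]; Q=np.array([b(w(p,c,r),O1,U1) for r in range(60,384,2) for c in range(0,512,2) if g[r,c]>0])
for z in (20,30,40,54,66,80,100,120):
    t=Q[(abs(Q[:,2]-z)<4)&(abs(Q[:,1])<40)&(Q[:,0]<100)&(Q[:,0]>-160)]; print(z,len(t),t.min(0) if len(t) else "",t.max(0) if len(t) else "")
E
python3 m.py
```

```text
t 6.85 tcp base [-97.3  -0.1 105.7] yawerr 0.23 F [ 0.8 -0.  -0.4]
20 510 [-144.   -33.4   16. ] [99.6 39.9 24. ]
30 407 [-83.1 -40.   26. ] [100.   40.   33.8]
40 151 [-83.2 -29.3  36. ] [24.4 17.8 44. ]
54 1911 [-82.8 -25.8  50. ] [26.5 20.8 57.9]
66 583 [-58.6 -20.1  62.2] [-23.   15.7  67.9]
80 0  
100 0  
120 75 [-106.4  -12.4  116. ] [-88.7  -6.4 123.8]
```

The head is lying flat: body top at z ≈ 54, spigot top at z ≈ 66, rear at x ≈ -83, front at x ≈ +27, centre y ≈ -2.4. I'm backing off and going down behind its rear.

Request:
play_rows([
  [1, 6, 0],
  [0, 9, 0],
  [0, 0, -5],
  [0, 0, -17],
  [0, 0, -17],
  [0, 0, -17],
  [0, 0, -15],
  [0, 0, 0],
], yaw=[0, 0, 0, 0, 0, 0, 0, 0])

```text
t: 7.57
ee_pos: [528.2, 220.7, 31.7]
orientation: [-0.249, -3.127, 0.003]
ft_force: [-0.9, -0.7, -0.4]
width: -0.2
grasp_force: 0.0
```

```bash
cat > m2.py <<'E'
from h import *
np.set_printoptions(precision=1,suppress=True)
st(); o,p=wrist(); save(p,"w5.png"); g=p["range_z"]
Q=np.array([(*b(w(p,c,r),O1,U1),) for r in range(0,384) for c in range(0,512) if g[r,c]>0])
t=Q[(abs(Q[:,2]-54)<3)&(abs(Q[:,1])<45)&(Q[:,0]<140)&(Q[:,0]>-100)]
print("head top z",np.median(t[:,2]),"x",np.percentile(t[:,0],[.3,99.7]),"y",np.percentile(t[:,1],[.5,99.5]))
e=[]
for x in np.arange(t[:,0].min()+8,t[:,0].max()-8,3):
    k=t[abs(t[:,0]-x)<1.5]
    if len(k)>5: e.append((x,k[:,1].min()))
e=np.array(e,np.float32); l=cv2.fitLine(e,cv2.DIST_HUBER,0,.01,.01).ravel(); print("side edge yaw deg",np.degrees(np.arctan(l[1]/l[0])),"y there",l[3])
s=Q[(abs(Q[:,2]-66)<2.5)&(abs(Q[:,1])<45)&(Q[:,0]<140)&(Q[:,0]>-100)]
if len(s)>20: print("spigot",cv2.minEnclosingCircle(s[:,:2].astype(np.float32)))
E
python3 m2.py
```

```text
t 7.57 tcp base [-111.4   -3.5   31.7] yawerr 0.26 F [-0.9 -0.7 -0.4]
head top z 53.941774154030625 x [-82.6  12.3] y [-25.3  19.3]
side edge yaw deg -0.8256891 y there -25.468971
spigot ((-41.48774719238281, -2.2540879249572754), 18.754718780517578)
```

View pics/w5.png

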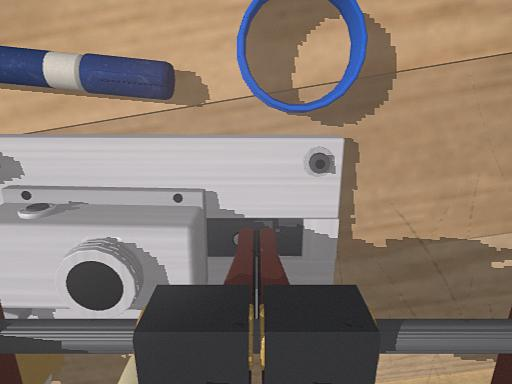

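The wrist view shows the head lying straight (-0.8°) with its spigot up at (97,285). The fingers at (257,232) are behind its rear end at column 207. I'm starting to slide it.

Request:
play_rows([
  [0, 0, 0],
  [-0.4, -3, 0],
  [-0.4, -3, 0],
  [-0.4, -3, 0],
  [-0.4, -2, 0],
  [-0.3, -2, 0],
  [-0.3, -2, 0],
  [-0.3, -2, 0],
], yaw=[0, 0, 0, 0, 0, 0, 0, 0])

```text
t: 8.28
ee_pos: [527.8, 203.9, 34.8]
orientation: [0.251, 3.131, 0.0]
ft_force: [0.5, -0.1, -0.0]
width: 0.6
grasp_force: 0.0
```

Request:
play_rows([
  [-0.4, -2.5, 0],
  [-0.4, -2.5, 0],
  [-0.4, -2.5, 0],
  [-0.4, -2.5, 0],
  [-0.4, -2.5, 0],
  [-0.4, -2.5, 0],
  [-0.4, -2.5, 0],
  [-0.4, -2.5, 0],
], yaw=[0, 0, 0, 0, 0, 0, 0, 0])

```text
t: 8.95
ee_pos: [524.6, 184.0, 34.7]
orientation: [0.25, 3.131, 0.0]
ft_force: [0.7, 3.2, 0.1]
width: 0.7
grasp_force: 1.7
```

```bash
python3 m2.py
```

```text
t 8.95 tcp base [-74.6  -1.   34.7] yawerr 0.23 F [0.7 3.2 0.1]
head top z 53.95669036032494 x [-81.   42.8] y [-24.1  20.9]
side edge yaw deg 0.08142535 y there -24.183365
spigot ((-45.5347900390625, -6.554106712341309), 40.04743194580078)
```

Request:
play_rows([
  [-0.5, -3, 0],
  [-0.5, -3, 0],
  [-0.5, -3, 0],
  [-0.5, -3, 0],
  [-0.5, -3, 0],
  [-0.5, -3, 0],
  [-0.5, -3, 0],
  [-0.5, -3, 0],
], yaw=[0, 0, 0, 0, 0, 0, 0, 0])

```text
t: 9.67
ee_pos: [520.5, 159.8, 34.7]
orientation: [0.251, 3.131, 0.0]
ft_force: [0.2, 4.0, 1.4]
width: 0.3
grasp_force: 1.9
```

```bash
python3 m2.py
```

```text
t 9.67 tcp base [-50.1  -1.2  34.7] yawerr 0.22 F [0.2 4.  1.4]
head top z 53.97826374928451 x [-56.4  67.4] y [-24.2  20.6]
side edge yaw deg 0.3170864 y there -24.198183
spigot ((-21.52180290222168, -4.3784613609313965), 39.96999740600586)
```

Everything is tracking: the head is aligned and the force is 4 N.

Request:
play_rows([
  [-0.5, -3, 0],
  [-0.5, -3, 0],
  [-0.5, -3, 0],
  [-0.5, -3, 0],
  [-0.5, -3, 0],
  [-0.5, -3, 0],
  [-0.5, -3, 0],
  [-0.5, -3, 0],
], yaw=[0, 0, 0, 0, 0, 0, 0, 0])

```text
t: 10.38
ee_pos: [516.5, 135.8, 34.7]
orientation: [0.251, 3.131, 0.0]
ft_force: [1.1, 3.8, 0.5]
width: 0.2
grasp_force: 2.1
```

Request:
play_rows([
  [-0.3, -2, 0],
  [-0.3, -2, 0],
  [-0.3, -2, 0],
  [-0.3, -2, 0],
  [-0.3, -2, 0],
  [-0.3, -2, 0],
  [0, 0, 0],
], yaw=[0, 0, 0, 0, 0, 0, 0])

```text
t: 10.97
ee_pos: [514.7, 123.7, 34.7]
orientation: [-0.251, -3.131, 0.0]
ft_force: [1.4, 1.6, 0.7]
width: 0.1
grasp_force: 0.9
```

```bash
python3 m2.py
python3 - <<'E'
from h import *
np.set_printoptions(precision=1,suppress=True)
o,p=wrist()
for l in models.landmark_of(p,"nozzle_nominal")[:1]:
    c,r=l["location"]; print(c,r,l["conf"],b(w(p,c,r,38),O1,U1))
E
```

```text
t 10.97 tcp base [-13.5  -1.1  34.7] yawerr 0.22 F [1.4 1.6 0.7]
head top z 53.981153495083106 x [-20.2 104.1] y [-24.   20.8]
side edge yaw deg 0.23366137 y there -24.131481
spigot ((15.681726455688477, -5.530883312225342), 40.3087158203125)
28.5 250.2 0.23 [106.1  -0.5  38. ]
```

View pics/w5.png

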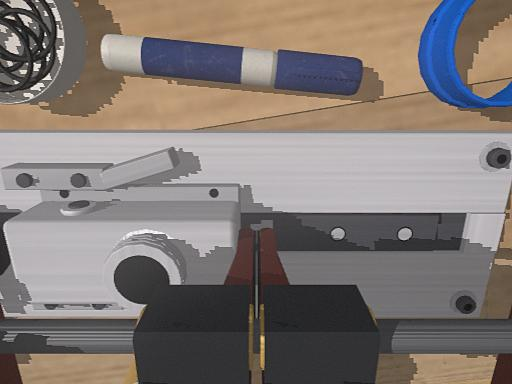

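The head is now between the guides, with its front at about x = 104 and its spigot at (140,275). From here I go in fine steps and watch the force.

Request:
play_rows([
  [-0.2, -1.2, 0],
  [-0.2, -1.2, 0],
  [-0.2, -1.2, 0],
  [-0.2, -1.2, 0],
  [-0.2, -1.2, 0],
  [-0.2, -1.2, 0],
  [-0.2, -1.2, 0],
  [-0.2, -1.2, 0],
], yaw=[0, 0, 0, 0, 0, 0, 0, 0])

```text
t: 11.78
ee_pos: [513.1, 114.4, 34.7]
orientation: [-0.25, -3.132, -0.0]
ft_force: [0.4, 3.3, 0.3]
width: 0.3
grasp_force: 2.0
```

Request:
play_rows([
  [-0.2, -1, 0],
  [-0.2, -1, 0],
  [-0.2, -1, 0],
  [-0.2, -1, 0],
  [-0.1, -1, 0],
  [-0.1, -1, 0],
], yaw=[0, 0, 0, 0, 0, 0])

```text
t: 12.28
ee_pos: [512.1, 108.4, 34.7]
orientation: [-0.25, -3.132, 0.0]
ft_force: [1.2, 3.5, 0.4]
width: 0.5
grasp_force: 1.7
```

Request:
play_rows([
  [-0.2, -1, 0],
  [-0.2, -1, 0],
  [-0.2, -1, 0],
  [-0.1, -1, 0],
], yaw=[0, 0, 0, 0])

```text
t: 12.62
ee_pos: [511.5, 104.5, 34.7]
orientation: [0.251, 3.131, 0.0]
ft_force: [0.2, 6.3, 0.8]
width: 0.4
grasp_force: 2.9
```

Request:
play_rows([
  [-0.2, -1, 0],
  [-0.2, -1, 0],
  [-0.1, -1, 0],
], yaw=[0, 0, 0])

```text
t: 12.87
ee_pos: [511.3, 102.0, 34.8]
orientation: [0.251, 3.131, 0.001]
ft_force: [1.8, 8.9, 0.5]
width: -0.1
grasp_force: 4.4
```

Request:
play_rows([
  [-0.1, -0.8, 0],
  [-0.1, -0.8, 0],
  [0, 0, 0],
], yaw=[0, 0, 0])

```text
t: 13.12
ee_pos: [511.2, 100.6, 34.8]
orientation: [0.251, 3.131, 0.002]
ft_force: [1.8, 9.2, 0.5]
width: 0.3
grasp_force: 4.5
```

Request:
play_rows([
  [-0.1, -0.6, 0],
  [-0.1, -0.6, 0],
  [0, 0, 0],
  [0, 0, 0],
], yaw=[0, 0, 0, 0])

```text
t: 13.45
ee_pos: [511.0, 99.6, 34.7]
orientation: [0.251, 3.131, 0.002]
ft_force: [2.1, 9.9, -1.2]
width: 0.6
grasp_force: 5.2
```

Request:
play_rows([
  [-0.1, -0.6, 0],
  [-0.1, -0.6, 0],
  [0, 0, 0],
], yaw=[0, 0, 0])

```text
t: 13.7
ee_pos: [510.9, 98.6, 34.8]
orientation: [0.251, 3.13, 0.003]
ft_force: [1.1, 11.8, -1.1]
width: 0.6
grasp_force: 6.0
```

```bash
python3 m2.py
python3 - <<'E'
import cv2
a=cv2.imread("pics/w5.png")[150:300,170:320]
cv2.imwrite("pics/d.png",cv2.resize(a,(600,600),interpolation=cv2.INTER_CUBIC))
E
```

```text
t 13.7 tcp base [11.8 -0.7 34.8] yawerr 0.19 F [ 1.1 11.8 -1.1]
head top z 54.04395547088603 x [  5.5 135.9] y [-23.6  21. ]
side edge yaw deg 0.107498996 y there -23.737652
spigot ((40.815677642822266, -4.744795322418213), 40.135772705078125)
```

View pics/d.png

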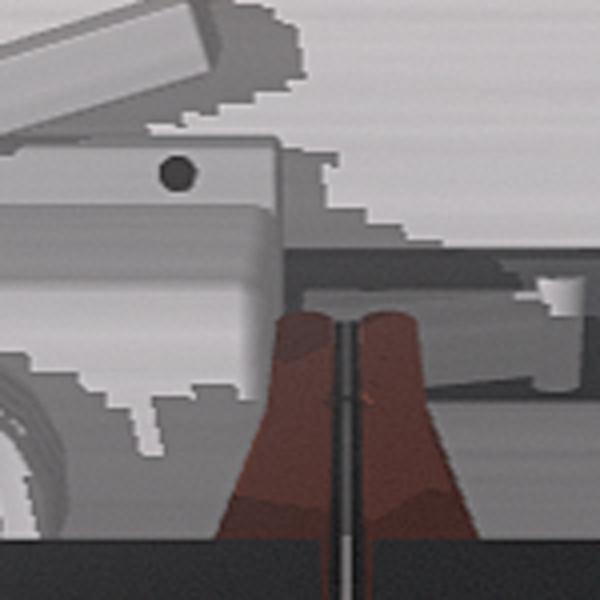

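The crop shows the catch tongue clear of the head's rear end (tongue nose at column ~302, rear at column ~282), so it has sprung up. I'm backing off gently so the head settles against it, then going up.

Request:
play_rows([
  [0.1, 0.7, 0],
  [0.1, 0.7, 0],
  [0.1, 0.8, 0],
  [0.2, 1, 0],
  [0.2, 1, 0],
  [0.3, 2, 0],
  [1, 5, 0],
  [2, 10, 0],
], yaw=[0, 0, 0, 0, 0, 0, 0, 0])

```text
t: 14.42
ee_pos: [513.6, 118.3, 34.5]
orientation: [-0.252, -3.13, 0.001]
ft_force: [1.2, -0.4, -0.7]
width: 0.4
grasp_force: 0.0
```

Request:
play_rows([
  [2, 12, 5],
  [2, 12, 10],
  [2, 12, 20],
  [0, 10, 30],
  [0, 0, 35],
  [0, 0, 25],
  [0, 0, 10],
  [0, 0, 0],
], yaw=[0, 0, 0, 0, 0, 0, 0, 0])

```text
t: 15.08
ee_pos: [521.9, 166.0, 172.4]
orientation: [0.249, 3.127, 0.003]
ft_force: [0.7, -0.2, -0.7]
width: 0.7
grasp_force: 0.0
```

```bash
python3 m2.py
python3 - <<'E'
from h import *
np.set_printoptions(precision=1,suppress=True)
o,p=wrist(); g=p["range_z"]
Q=np.array([b(w(p,c,r),O1,U1) for r in range(384) for c in range(512) if g[r,c]>0])
for x in range(-24,20,4):
    t=Q[(abs(Q[:,0]-x)<2)&(abs(Q[:,1]+1)<4)&(Q[:,2]<60)]; print(x,len(t),np.median(t[:,2]) if len(t) else "")
a=cv2.imread("pics/w5.png"); cv2.imwrite("pics/e.png",a)
E
```

```text
t 15.08 tcp base [-56.4  -0.8 172.4] yawerr 0.27 F [ 0.7 -0.2 -0.7]
head top z 53.88195820751173 x [ 17.5 136.3] y [-23.6  21.8]
side edge yaw deg 0.5154252 y there -23.567135
spigot ((59.072689056396484, -0.8737789988517761), 18.465625762939453)
-24 36 14.446198367902383
-20 35 15.24142520521201
-16 35 14.968278863308683
-12 32 16.052101989090886
-8 31 17.021586229462116
-4 34 17.757573523135818
0 39 18.468491647055487
4 32 19.213379761798905
8 35 20.447136485460476
12 35 20.910249668647623
16 106 33.63933615902238
```

View pics/w5.png

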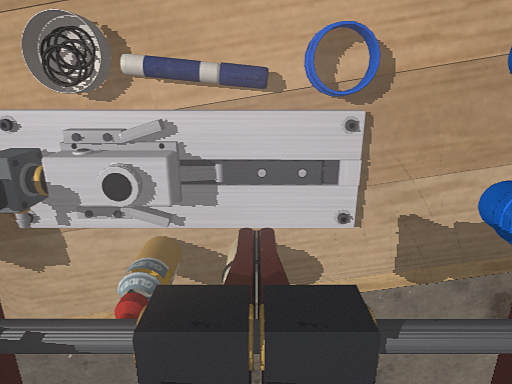

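The wrist view shows the head between the guides against the nozzle (left, ~(40,180)) with its spigot up at (117,185). The catch tongue rises to z ≈ 21 (7 mm above the plate, so it is up) right behind the rear at column ~180, and the bystanders are in place. Handing in.

```bash
python3 -c "
from workcell import ticket
print(ticket.close_job())"
```

```text
the job is handed in; nothing more can be done
None
```

I tipped the filter head onto its flange and slid it onto the seal nozzle; the catch is up behind it. The highest force I read while pushing was about 12 N. The job is handed in, but no verdict came back.

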